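# Close a flower press evenly, wing nuts in crisscross order

## Task

Close the square flower press by tightening its four wing nuts clockwise in two passes, always in crisscross order: after a nut comes the one diagonally opposite, then the other diagonal pair. In the first pass turn each nut only half-way, about an eighth of a turn; when all four are there, go round crisscross again and turn each until it stops, its wings then a quarter turn from the loose position. Leave the small round press and its wing nut, the jar and the two bottles as they stand.

Things in the scene. Friction and masses are not known exactly. Their poses are not given: they have to be found in the camera images.
- press: Square wooden flower press, fixed: 190 mm boards, the upper one's top at height 52 mm, four steel wing nuts on it in a 120 mm square. Origin: centre of its underside; z up; at yaw 0 (varies by 0.35 rad) x points away from the robot, y to its left. Each wing nut: 56 mm across the wings, 9 mm thick, flat upright ears at heights 66 to 90 mm joined by a web up to 82 mm, hub 18 mm in diameter below.
- nut_front_left (a joint): Wing nut front left (nearer the robot, on its left); vertical axis at x = -60, y = 60 mm in press. Value in rad, grows as it is tightened (clockwise from above): 0 loose, wings along the press's x; 0.79 half-way; 1.57 tight, a hard stop, wings along the press's y (wings' heading = press yaw minus value). Starts at 0 to 0.25, stays where left, takes about 0.1 N m.
- nut_back_right (a joint): Wing nut back right (diagonally opposite to front left); vertical axis at x = 60, y = -60 mm in press. Value in rad, grows as it is tightened (clockwise from above): 0 loose, wings along the press's x; 0.79 half-way; 1.57 tight, a hard stop, wings along the press's y (wings' heading = press yaw minus value). Starts at 0 to 0.25, stays where left, takes about 0.1 N m.
- nut_front_right (a joint): Wing nut front right (nearer the robot, on its right); vertical axis at x = -60, y = -60 mm in press. Value in rad, grows as it is tightened (clockwise from above): 0 loose, wings along the press's x; 0.79 half-way; 1.57 tight, a hard stop, wings along the press's y (wings' heading = press yaw minus value). Starts at 0 to 0.25, stays where left, takes about 0.1 N m.
- nut_back_left (a joint): Wing nut back left (diagonally opposite to front right); vertical axis at x = 60, y = 60 mm in press. Value in rad, grows as it is tightened (clockwise from above): 0 loose, wings along the press's x; 0.79 half-way; 1.57 tight, a hard stop, wings along the press's y (wings' heading = press yaw minus value). Starts at 0 to 0.25, stays where left, takes about 0.1 N m.
- small_press: Bystander: small round wooden press, 110 mm in diameter, with a single wing nut in the middle, 82 mm high in all, fixed to the table. Origin: centre of its underside. To be left alone.
- small_nut_ear (a point): One ear of the small round press's wing nut, 24 mm from the nut's axis, 70 mm above the table. Must not be turned.
- jar: Bystander: white plastic cream jar, 80 mm in diameter, 80 mm high, standing loose. Origin: centre of its underside, z up.
- pump_bottle: Bystander: green glass bottle with a white pump, 50 mm in diameter, 122 mm high, standing loose. Origin: centre of its underside, z up.
- dropper_bottle: Bystander: amber glass dropper bottle, 44 mm in diameter, 102 mm high, standing loose. Origin: centre of its underside, z up.

How it is judged:
By the outcome, as a careful person would: the job done as asked, in the order asked, and still so for the second after the job is handed in, with the robot touching nothing.
It also fails if it takes over 70 s, if anything falls off the work surface, if the arm or the gripper's body presses on something with over 40 N, if the wrist force passes 120 N, or if a joint passes its speed limit or range.

## Robot

A 7-joint arm with a two-finger parallel gripper is mounted at the origin on the work surface. World frame = base frame: x ahead of the robot, y to its left, z up, the work surface at z = 0. Lengths are in mm, angles in degrees, forces in N, time in s.
With the tool pointing down it reaches from about 400 to 750 mm from the base axis. Payload 19.5 kg.
Tool frame: the origin (TCP) lies between the finger pads; the fingertips stand 17 mm ahead of it and the grasp point (between the pads) lies 2 mm behind it; z points along the fingers, y is the line along which they close (so a half turn about z gives the same grasp; the last joint's range is limited). The gripper opens to 85 mm and grips with 20 to 120 N. Pads are 22 mm wide; open, the fingers measure 114 mm over their backs; the gripper's body (76 mm by 85 mm) begins 54 mm behind the grasp point. The pads swing forward as they close: fully open they stand 13 mm farther back than shut.
Start: joints at [72.095, 40.479, -1.581, 85.061, 1.261, 54.483, -4.326], TCP at [153.808, -554.022, 248.268] pointing down, gripper open.
Joint ranges: [-155.06, 155.06], [-18.47, 123.98], [-90, 86.84], [0, 140.48], [-83.41, 263.41], [0, 116], [-161.91, 161.91]. Speed limits (degrees/s): [108.29, 108.29, 147.25, 147.25, 172.46, 172.46, 172.46].

## Interface

Orientations are given as a 3x3 rotation matrix whose columns are the frame's x, y, z axes.
In Python, from plant import ctrl gives the robot as it stands.
- The arm moves only by the tool jog_arm, never from a script. Its argument "targets" is one flat list of numbers, 5 for each row, row after row: the shift along the tool's x, y, z normalised to -1 to 1, where 1 is 0.4 m, then the turn about the tool's z normalised to -1 to 1, where 1 is pi rad, then the opening, from -1 (shut) to 1 (fully open). In form: [dx, dy, dz, roll, hand, dx, dy, dz, roll, hand, ...]. A call has exactly 10 rows; each row is the pose to reach, as a shift and turn from the pose commanded when the call began, along the tool's axes at that moment, turning the shorter way round; what a row does not reach only later rows make up. A row lasts 1/8 s, in which the tool goes at most 62.5 mm and 10.7 degrees, less where a joint would pass 70% of its speed; a pose out of reach is approached as far as the arm can. A call with a number of a shift or a turn outside -1 to 1 is refused whole. A call with a gripper value outside its range is refused whole. The fingers move at their own pace and stop on an object; the grip force is fixed at half the most. Time passes only in rows, so rows that repeat a pose let the fingers close, or fill a call up. It gives the time, the measured TCP pose, the force, the opening and the grip force at its end, in the units of the state.
- ctrl.get_state(): the state, without advancing time (a new reading comes with each control period).
- ctrl.capture(name): name is "side" or "top" or "wrist"; returns a dict with "frame" (384x512x3 uint8, red, green, blue), "camera_matrix" (3x3 intrinsics, pixels), "camera_from_world" (4x4, takes a point from world to camera coordinates). Camera axes: x right, y up, looking along -z (the intrinsics and any distortion apply to the point x, -y, -z); pixel columns grow to the right and rows downward; lengths in mm; the calibration is good to about 2 mm. A picture is of the moment at which its call begins. There is no depth.
- ctrl.finish_job(): hands the job in; it is judged then, once.
Trained networks look in a picture, given as the dict that the camera call returned (one of the last four; its "shot" number tells which), for a name from the list of things; names that differ only in an ending like _2 or _b are one class to them, and where a whole thing is asked for, a point or a joint stands for the part that bears it (a point fixed in the world has none). Each returns a list of dicts, best first, with "score" (0 to 1); they miss things now and then, are a little off and sometimes report something else, mostly with a low value. They report only what shows in the picture. A call takes as long as a camera call.
- ctrl.cut_out(picture, thing): "pixels" (384x512 bool, what is visible of it) and "location" ([column, row] as shares, 0 to 1, of the picture: columns of its width, rows of its height, amid what is visible of it).
- ctrl.tip_of(picture, thing): "location" ([column, row] as shares, 0 to 1, of the picture: columns of its width, rows of its height: a listed point, or the origin of a listed thing).
The state is a dict: "time_s": time; "joint_pos": joint angles; "dq": joint speeds; "joint_efforts": joint torques, N m; "tcp_pos": TCP position; "tcp_rot": TCP orientation; "wrist_force": force on the tool from outside, world axes, zero at the start; "wrist_torque": the same for the moment, N m; "grip_width": finger opening in mm; "finger_force": force on a finger pad.
Only numpy, scipy, OpenCV 4.12 (cv2) and the standard library are available. Lean on these libraries where they do the work, as an engineer would, in place of code of your own. Each camera call takes 0.05 s, during which the arm holds its last target. There are 200 camera calls.

## Working session

There is one attempt and no reset: what is moved stays moved. The work goes in short steps, Python scripts to look and compute and a tool call to move; the robot and the scene stay as the last step left them, time stands still between calls to the robot, and variables do not carry over. Pictures are saved under pics/ and viewed, at most 10 in all, crops included, and the job is handed in when it is done.

Besides the shell and the picture viewer there is one more tool, called after "Request:" by a JSON object that holds its "fn" and its "kwargs". jog_arm: Moves the arm, as the interface text tells. Its arguments: {"type":"object","properties":{"targets":{"type":"array","items":{"type":"number"}}},"required":["targets"]}

```bash
ls; mkdir -p pics; python3 - <<'E'
from plant import ctrl
import cv2,numpy as np
s=ctrl.get_state();print(s['tcp_pos'],np.round(s['tcp_rot'],3).tolist(),s['time_s'],s['grip_width'])
ims=[]
for n in ["top","side"]:
    p=ctrl.capture(n);ims.append(p['frame'])
    print(n,np.round(p['camera_matrix'],1).tolist(),np.round(p['camera_from_world'],3).tolist())
    for t in ["press","nut_front_left","small_press","small_nut_ear","jar","pump_bottle","dropper_bottle"]:
        for f in (ctrl.cut_out,ctrl.tip_of):
            try:
                for d in f(p,t)[:5]: print(t,f.__name__,round(d['score'],2),(np.array(d['location'])*[512,384]).round(1))
            except Exception as e: print(t,e)
    cv2.imwrite(f'pics/{n}1.png',cv2.resize(p['frame'][:,:,::-1],(800,600)))
E
```

```text
pics
[ 153.75167663 -553.80297566  247.83287678] [[0.964, 0.267, -0.0], [0.267, -0.964, 0.001], [-0.0, -0.001, -1.0]] 0.0 85.5774217040092
top [[494.7, 0.0, 257.7], [0.0, 494.7, 190.6], [0.0, 0.0, 1.0]] [[-0.01, -1.0, 0.002, 11.372], [0.995, -0.01, 0.096, -520.708], [-0.096, 0.003, 0.995, -1192.922], [0.0, 0.0, 0.0, 1.0]]
press call 0.74 [123.4 150.9]
press call 0.7 [281.6 187. ]
press call 0.98 [278.9 190.9]
nut_front_left call 0.68 [261.1 216.7]
nut_front_left it knows: dropper_bottle, jar, press, pump_bottle, small_nut_ear, small_press
small_press call 0.59 [387.7 149. ]
small_press call 0.94 [386.7 150.5]
small_nut_ear call 0.67 [390.3 145.3]
small_nut_ear call 0.69 [385.6 135.7]
jar call 0.59 [122.2 153.9]
jar call 0.8 [124.4 155.3]
jar call 0.6 [396.5 224.2]
jar call 0.24 [387.1 136.1]
pump_bottle call 0.67 [129.  233.8]
pump_bottle call 0.56 [308.7 208.1]
pump_bottle call 0.27 [391.5 147.4]
dropper_bottle call 0.56 [399.8 223.7]
dropper_bottle call 0.5 [128.5 235.2]
dropper_bottle call 0.69 [396.5 221.7]
side [[469.4, 0.0, 246.6], [0.0, 469.4, 191.8], [0.0, 0.0, 1.0]] [[-0.768, -0.64, 0.015, 402.387], [0.357, -0.409, 0.84, -253.936], [-0.531, 0.651, 0.543, -951.041], [0.0, 0.0, 0.0, 1.0]]
press call 0.55 [256.  209.8]
nut_front_left call 0.58 [269.2 202.9]
nut_front_left it knows: dropper_bottle, jar, press, pump_bottle, small_nut_ear, small_press
small_press call 0.6 [284.7 153.2]
small_press call 0.91 [287.2 162.8]
small_nut_ear call 0.57 [288.5 142.9]
small_nut_ear call 0.37 [344.8 166.6]
small_nut_ear call 0.15 [224.8 190.3]
small_nut_ear call 0.49 [280.7 143. ]
jar call 0.82 [116.1 255.6]
jar call 0.78 [117.6 270.6]
pump_bottle call 0.56 [189.3 290.8]
pump_bottle call 0.83 [189.2 310.9]
pump_bottle call 0.41 [118.3 271.1]
dropper_bottle call 0.86 [344.6 167.8]
dropper_bottle call 0.91 [341.8 179.2]
```

View pics/top1.png

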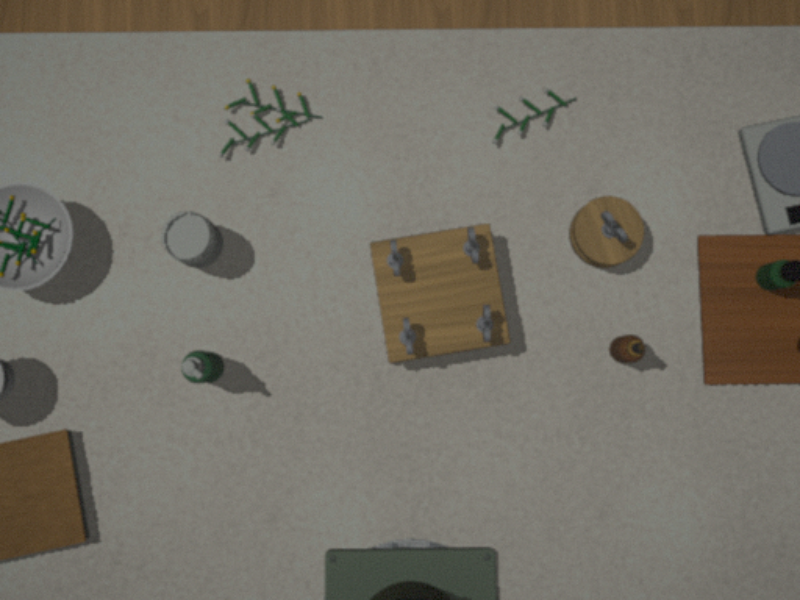

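View pics/side1.png

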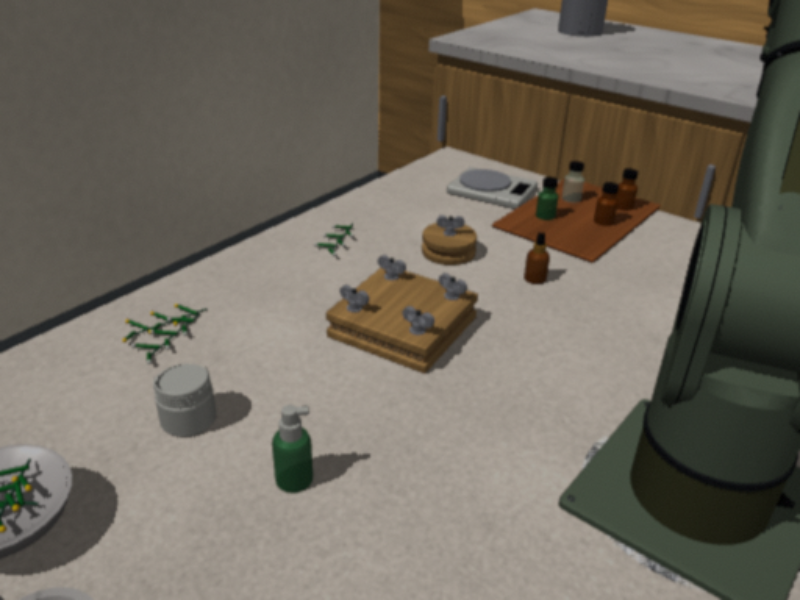

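The top view shows the square press centred near (440,292), with nuts near (408,334) FL, (486,322) FR, (396,259) BL and (474,246) BR. The side view agrees, and the bystanders are well clear of the press. Next I fit the press pose.

```bash
cat > h.py <<'E'
import numpy as np,cv2
from plant import ctrl
from scipy.optimize import least_squares
def proj(p,X):
    T=np.array(p['camera_from_world']);c=(T[:3,:3]@np.atleast_2d(X).T).T+T[:3,3]
    k=c*[1,-1,-1];u=(np.array(p['camera_matrix'])@k.T).T
    return u[:,:2]/u[:,2:]
NUTS={'FL':(-60,60),'BR':(60,-60),'FR':(-60,-60),'BL':(60,60)}
def place(q,L):
    L=np.atleast_2d(np.array(L,float));c,s=np.cos(q[2]),np.sin(q[2])
    return np.c_[q[0]+c*L[:,0]-s*L[:,1],q[1]+s*L[:,0]+c*L[:,1],L[:,2]]
def jog(target,head,q=None):
    "normalised shift and roll from current pose to world target and tool-x heading (deg)"
    s=ctrl.get_state();R=np.array(s['tcp_rot']);d=R.T@(np.array(target)-s['tcp_pos'])/400
    h=np.degrees(np.arctan2(R[1,0],R[0,0]));r=-((head-h+180)%360-180)/180
    return np.round(d,4),round(r,4),round(h,2)
E
python3 - <<'E'
from h import *
p=ctrl.capture('top')
L=[(95,95,52),(95,-95,52),(-95,-95,52),(-95,95,52)]+[NUTS[k]+(80,) for k in('FL','FR','BL','BR')]
px=np.array([(371,242),(490,224),(509,343),(389,362),(408,332),(486,320),(396,257),(474,244)])*.64
r=least_squares(lambda q:(proj(p,place(q,L))-px).ravel(),[520,0,.15],x_scale=[100,100,.1])
print(r.x,np.round(r.fun.reshape(-1,2),1).tolist());np.save('q.npy',r.x)
for k in NUTS: print(k,place(r.x,NUTS[k]+(80,)))
print(jog([r.x[0],r.x[1],320],np.degrees(r.x[2])+180))
w=ctrl.capture('wrist');s=ctrl.get_state();T=w['camera_from_world'];print(T[:3,:3].T@-T[:3,3]-s['tcp_pos'],T[2,:3],w['camera_matrix'])
E
```

```text
[ 5.28037001e+02 -5.14075951e+01  1.42526195e-01] [[-0.7, -1.2], [0.4, -1.4], [1.2, -0.2], [-0.5, -0.3], [-0.3, 1.7], [0.4, 1.5], [-0.4, -0.5], [-0.2, 0.2]]
FL [[460.1227331   -0.53862444  80.        ]]
BR [[ 595.95126942 -102.27656585   80.        ]]
FR [[ 477.16803056 -119.3218633    80.        ]]
BL [[578.90597197  16.50667302  80.        ]]
(array([ 1.2376, -0.9605, -0.1792]), np.float64(-0.9592), np.float64(15.51))
[ 81.21653072  22.97133212 125.46490897] [0.31591526 0.08719708 0.94477204] [[323.02638129   0.         255.02602322]
 [  0.         323.02638129 186.713651  ]
 [  0.           0.           1.        ]]
```

Request:
{"fn": "jog_arm", "kwargs": {"targets": [0.99,-0.77,-0.13,-0.59,0,0.99,-0.77,-0.13,-0.59,0,0.99,-0.77,-0.13,-0.59,0,0.99,-0.77,-0.13,-0.59,0,0.99,-0.77,-0.13,-0.59,0,0.99,-0.77,-0.13,-0.59,0,0.99,-0.77,-0.13,-0.59,0,0.99,-0.77,-0.13,-0.59,0,0.99,-0.77,-0.13,-0.59,0,0.99,-0.77,-0.13,-0.59,0]}}

```text
time_s: 2.75
tcp_pos: [453.4, -150.6, 300.4]
tcp_rot: [[-0.532, 0.847, 0.0], [0.847, 0.532, 0.0], [-0.0, 0.0, -1.0]]
wrist_force: [-0.1, -0.8, -0.6]
grip_width: 42.6
finger_force: 0.0
```

```bash
python3 - <<'E'
from h import *
q=np.load('q.npy');s=ctrl.get_state();print(s['tcp_pos'],s['time_s'],s['joint_pos'],s['grip_width'])
print(jog([q[0],q[1],300],np.degrees(q[2])+180))
E
```

```text
[ 453.39094333 -150.55856762  300.35080035] 2.75 [ 33.28178252  30.64795106 -31.93221827  98.98977392  19.01513469
  55.81324832  26.26011417] 42.60924699178281
(array([0.1106, 0.2899, 0.0009]), np.float64(-0.3668), np.float64(122.13))
```

Request:
{"fn": "jog_arm", "kwargs": {"targets": [0.11,0.29,0,-0.367,0,0.11,0.29,0,-0.367,0,0.11,0.29,0,-0.367,0,0.11,0.29,0,-0.367,0,0.11,0.29,0,-0.367,0,0.11,0.29,0,-0.367,0,0.11,0.29,0,-0.367,0,0.11,0.29,0,-0.367,0,0.11,0.29,0,-0.367,0,0.11,0.29,0,-0.367,0]}}

```text
time_s: 4.0
tcp_pos: [528.5, -52.8, 300.4]
tcp_rot: [[-0.991, -0.134, 0.0], [-0.134, 0.991, -0.0], [-0.0, -0.0, -1.0]]
wrist_force: [-0.2, 0.7, 0.4]
grip_width: 42.5
finger_force: 0.0
```

```bash
python3 - <<'E'
from h import *
q=np.load('q.npy');p=ctrl.capture('wrist');s=ctrl.get_state();print(s['tcp_pos'],s['joint_pos'])
L=[(95,95,52),(95,-95,52),(-95,-95,52),(-95,95,52)]+[NUTS[k]+(90,) for k in NUTS]
u=proj(p,place(q,L));print(u.round(1).tolist())
np.savez('w.npz',f=p['frame'],K=p['camera_matrix'],T=p['camera_from_world'])
cv2.imwrite('pics/w1.png',cv2.resize(p['frame'][:,:,::-1],(800,600),interpolation=2))
E
```

```text
[528.57139985 -52.85087073 300.38596699] [ 27.34653742  39.28006425 -49.40517     88.45442634  31.49238399
  66.98117803  69.50742118]
[[331.2, 223.2], [182.2, 224.4], [167.7, 65.4], [343.1, 63.7], [315.3, 100.0], [203.4, 210.8], [196.1, 101.1], [309.7, 209.9]]
```

View pics/w1.png

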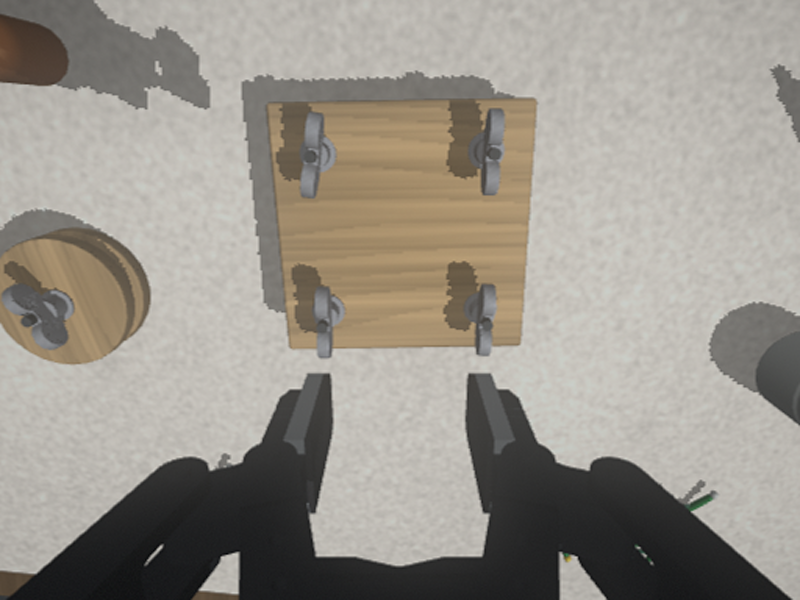

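The wrist view shows the press clearly. Board corners are (267,103), (536,98), (521,345) and (291,349), with the front at the top. Nuts are FR (312,155), FL (492,152), BR (324,322) and BL (486,320). I refine the pose and wing headings from these.

```bash
python3 - <<'E'
from h import *
z=np.load('w.npz');p={'camera_matrix':z['K'],'camera_from_world':z['T']}
q0=np.load('q.npy')
L=[(-95,-95,52),(-95,95,52),(95,95,52),(95,-95,52)]
px=np.array([(267,103),(536,98),(521,345),(291,349)])*.64
r=least_squares(lambda q:(proj(p,place(q,L))-px).ravel(),q0,x_scale=[100,100,.1])
q=r.x;print(q,np.degrees(q[2]),r.fun.round(1));np.save('q.npy',q)
tips={'FR':((315,114),(309,196)),'FL':((496,110),(491,194)),'BR':((322,287),(324,357)),'BL':((489,285),(484,355))}
def back(u,h):
    return least_squares(lambda a:proj(p,[[a[0],a[1],h]])[0]-u,q[:2],x_scale=100).x
for k in NUTS:
    a,b=[back(np.array(t)*.64,80) for t in tips[k]]
    d=b-a;h=np.degrees(np.arctan2(d[1],d[0]));print(k,place(q,NUTS[k]+(80,))[0].round(1),((a+b)/2).round(1),np.hypot(*d).round(1),'head',h.round(1),'val',(np.degrees(q[2])-h).round(1))
x=place(q,NUTS['FL']+(150,))[0];print(jog(x,188))
E
```

```text
[ 5.26786688e+02 -4.87997570e+01  1.53279173e-01] 8.782249685085525 [-1.6 -0.3  1.8 -0.9  0.8  1.1 -1.1  1.2]
FL [458.3   1.3  80. ] [458.5   1.5] 53.7 head 7.6 val 1.1
BR [595.2 -98.9  80. ] [ 594.7 -100. ] 56.0 head 6.4 val 2.4
FR [ 476.7 -117.3   80. ] [ 476.4 -117.5] 53.1 head 0.2 val 8.6
BL [576.9  19.7  80. ] [577.1  19.6] 55.9 head 7.1 val 1.7
(array([0.1559, 0.1578, 0.3759]), np.float64(-0.0016), np.float64(-172.28))
```

Request:
{"fn": "jog_arm", "kwargs": {"targets": [0.156,0.158,0.376,0,0,0.156,0.158,0.376,0,0,0.156,0.158,0.376,0,0,0.156,0.158,0.376,0,0,0.156,0.158,0.46,0,0,0.156,0.158,0.538,0,0,0.156,0.158,0.538,0,0,0.156,0.158,0.538,0,0,0.156,0.158,0.538,0,0,0.156,0.158,0.538,0,0]}}

```text
time_s: 5.3
tcp_pos: [458.5, 1.1, 85.8]
tcp_rot: [[-0.991, -0.135, 0.001], [-0.135, 0.991, 0.0], [-0.001, -0.0, -1.0]]
wrist_force: [1.0, -0.1, -0.1]
grip_width: 42.3
finger_force: 0.0
```

```bash
python3 - <<'E'
from h import *
q=np.load('q.npy');print(jog(place(q,NUTS['FL']+(85,))[0],188))
p=ctrl.capture('wrist');cv2.imwrite('pics/w2.png',p['frame'][:,:,::-1])
E
```

```text
(array([0.0005, 0.0007, 0.002 ]), np.float64(-0.0014), np.float64(-172.26))
```

View pics/w2.png

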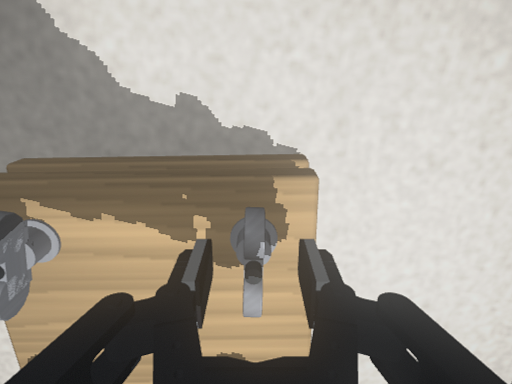

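The wing (col 253) sits midway between the pads (211 and 300), so I close and turn half-way.

Request:
{"fn": "jog_arm", "kwargs": {"targets": [0,0,0,0,-1,0,0,0,0,-1,0,0,0,0,-1,0,0,0,0,-1,0,0,0,0.06,-1,0,0,0,0.12,-1,0,0,0,0.18,-1,0,0,0,0.245,-1,0,0,0,0.245,-1,0,0,0,0.245,-1]}}

```text
time_s: 6.6
tcp_pos: [458.5, 0.6, 85.5]
tcp_rot: [[-0.805, 0.593, 0.001], [0.593, 0.805, -0.001], [-0.001, -0.0, -1.0]]
wrist_force: [1.3, -6.2, 8.6]
grip_width: 7.7
finger_force: 61.3
```

```bash
cat >> h.py <<'E'
def nxt(k,head):
    q=np.load('q.npy');s=ctrl.get_state();print(s['time_s'],s['grip_width'],s['wrist_torque'][2],s['joint_pos'][6])
    for z in(140,85): print(jog(place(q,NUTS[k]+(z,))[0],head))
E
python3 -c "from h import *;nxt('BR',187)"
```

```text
6.6 7.653359333875762 -0.08900505399936984 4.264464369010185
(array([-0.423 ,  0.0023, -0.1358]), np.float64(-0.241), np.float64(143.62))
(array([-0.4229,  0.0023,  0.0017]), np.float64(-0.241), np.float64(143.62))
```

Request:
{"fn": "jog_arm", "kwargs": {"targets": [0,0,0,0,0,0,0,0,0,0,0,0,0,0,0,0,0,-0.136,0,0,0,0,-0.136,0,0,-0.15,0,-0.136,-0.06,0,-0.3,0.002,-0.136,-0.12,0,-0.423,0.002,-0.136,-0.18,0,-0.423,0.002,-0.136,-0.241,0,-0.423,0.002,-0.136,-0.241,0]}}

```text
time_s: 7.85
tcp_pos: [594.9, -98.8, 138.3]
tcp_rot: [[-0.992, -0.126, -0.001], [-0.126, 0.992, 0.001], [0.001, 0.001, -1.0]]
wrist_force: [-0.6, -0.5, -0.9]
grip_width: 42.8
finger_force: 0.0
```

```bash
python3 -c "
from h import *
nxt('BR',187)
p=ctrl.capture('wrist');cv2.imwrite('pics/w3.png',p['frame'][:,:,::-1])"
```

```text
7.85 42.755375840953285 -0.028146140230995976 66.8260835836911
(array([-0.0008, -0.0005, -0.0042]), np.float64(0.0012), np.float64(-172.78))
(array([-0.0009, -0.0006,  0.1333]), np.float64(0.0012), np.float64(-172.78))
```

View pics/w3.png

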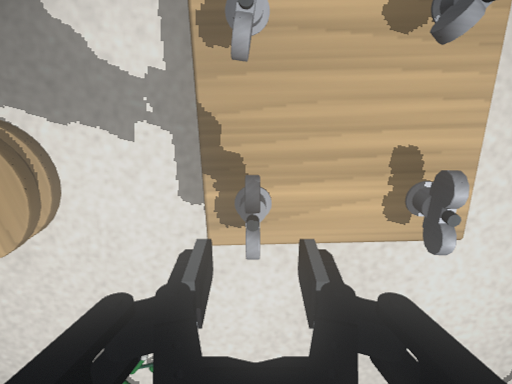

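FL is now about 45° turned (top right of the picture), and BR is centred between the pads at column 253.

Request:
{"fn": "jog_arm", "kwargs": {"targets": [0,0,0.07,0,0,0,0,0.133,0,0,0,0,0.133,0,-1,0,0,0.133,0,-1,0,0,0.133,0,-1,0,0,0.133,0,-1,0,0,0.133,0.06,-1,0,0,0.133,0.12,-1,0,0,0.133,0.18,-1,0,0,0.133,0.242,-1]}}

```text
time_s: 9.15
tcp_pos: [595.4, -99.9, 87.1]
tcp_rot: [[-0.805, 0.593, 0.001], [0.593, 0.805, -0.002], [-0.002, -0.001, -1.0]]
wrist_force: [3.1, -6.3, -10.7]
grip_width: 7.3
finger_force: 58.8
```

```bash
python3 -c "
from h import *
nxt('FR',181)"
```

```text
9.15 7.336842143037714 0.1792490779752055 27.438430816956444
(array([ 0.213 , -0.2111, -0.1326]), np.float64(-0.2075), np.float64(143.65))
(array([ 0.2133, -0.211 ,  0.0049]), np.float64(-0.2075), np.float64(143.65))
```

Request:
{"fn": "jog_arm", "kwargs": {"targets": [0,0,0,0,-1,0,0,0,0,0,0,0,0,0,0,0,0,-0.07,0,0,0,0,-0.136,0,0,0.1,-0.1,-0.136,-0.06,0,0.213,-0.211,-0.136,-0.12,0,0.213,-0.211,-0.136,-0.18,0,0.213,-0.211,-0.136,-0.205,0,0.213,-0.211,-0.136,-0.205,0]}}

```text
time_s: 10.4
tcp_pos: [476.6, -116.6, 141.0]
tcp_rot: [[-1.0, -0.016, 0.001], [-0.016, 1.0, 0.0], [-0.001, 0.0, -1.0]]
wrist_force: [0.0, 0.0, -0.1]
grip_width: 42.9
finger_force: 0.0
```

```bash
python3 -c "
from h import *
nxt('FR',180.5)
p=ctrl.capture('wrist');cv2.imwrite('pics/w4.png',p['frame'][:,:,::-1])"
```

```text
10.4 42.86167673086734 -0.020585976657501365 52.50578142116929
(array([-0.0002, -0.0015,  0.0026]), np.float64(0.0024), np.float64(-179.06))
(array([-1.000e-04, -1.600e-03,  1.401e-01]), np.float64(0.0024), np.float64(-179.06))
```

View pics/w4.png

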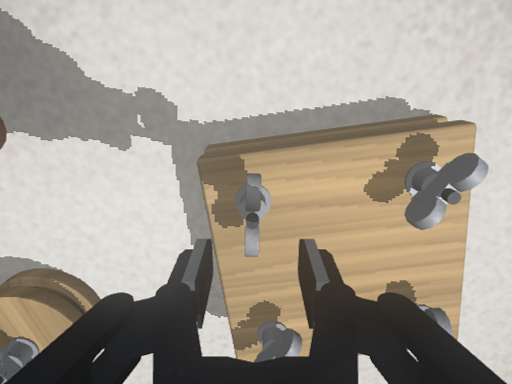

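FR lines up with the tool (wing at column 252). FL and BR both show as half-turned.

Request:
{"fn": "jog_arm", "kwargs": {"targets": [0,-0.001,0.07,0,0,0,-0.001,0.139,0,0,0,-0.001,0.139,0,-1,0,-0.001,0.139,0,-1,0,-0.001,0.139,0,-1,0,-0.001,0.139,0,-1,0,-0.001,0.139,0.05,-1,0,-0.001,0.139,0.1,-1,0,-0.001,0.139,0.15,-1,0,-0.001,0.139,0.207,-1]}}

```text
time_s: 11.7
tcp_pos: [476.9, -118.1, 86.2]
tcp_rot: [[-0.802, 0.598, 0.001], [0.598, 0.802, -0.001], [-0.002, -0.0, -1.0]]
wrist_force: [1.3, -6.4, -7.8]
grip_width: 7.3
finger_force: 58.7
```

```bash
python3 -c "
from h import *
nxt('BL',187.3)"
```

```text
11.7 7.323830037654759 0.14432035634899137 16.83777562455647
(array([ 0.0051,  0.4255, -0.1347]), np.float64(-0.2444), np.float64(143.31))
(array([0.0053, 0.4256, 0.0028]), np.float64(-0.2444), np.float64(143.31))
```

Request:
{"fn": "jog_arm", "kwargs": {"targets": [0,0,0,0,-1,0,0,0,0,0,0,0,0,0,0,0,0,-0.136,0,0,0,0,-0.136,0,0,0.002,0.15,-0.136,-0.06,0,0.005,0.3,-0.136,-0.12,0,0.005,0.424,-0.136,-0.18,0,0.005,0.424,-0.136,-0.244,0,0.005,0.424,-0.136,-0.244,0]}}

```text
time_s: 12.95
tcp_pos: [575.0, 20.9, 139.1]
tcp_rot: [[-0.991, -0.133, -0.001], [-0.133, 0.991, 0.0], [0.001, 0.0, -1.0]]
wrist_force: [0.1, -0.6, 0.1]
grip_width: 42.7
finger_force: 0.0
```

```bash
python3 -c "
from h import *
nxt('BL',187.3)"
```

```text
12.95 42.717965406631265 -0.025298801483976043 52.07396221961286
(array([-0.0045, -0.0037, -0.0023]), np.float64(0.0019), np.float64(-172.35))
(array([-0.0046, -0.0038,  0.1352]), np.float64(0.0019), np.float64(-172.35))
```

Request:
{"fn": "jog_arm", "kwargs": {"targets": [-0.003,-0.002,0.07,0,0,-0.003,-0.002,0.136,0,0,-0.003,-0.002,0.136,0,-1,-0.003,-0.002,0.136,0,-1,-0.003,-0.002,0.136,0,-1,-0.003,-0.002,0.136,0,-1,-0.003,-0.002,0.136,0.06,-1,-0.003,-0.002,0.136,0.12,-1,-0.003,-0.002,0.136,0.18,-1,-0.003,-0.002,0.136,0.245,-1]}}

```text
time_s: 14.2
tcp_pos: [577.0, 18.9, 86.2]
tcp_rot: [[-0.811, 0.585, 0.001], [0.585, 0.811, -0.001], [-0.002, -0.0, -1.0]]
wrist_force: [2.2, -4.7, -7.1]
grip_width: 7.3
finger_force: 58.5
```

```bash
python3 -c "
from h import *
nxt('FL',143.6)"
```

```text
14.2 7.312588351339454 0.0974526905753934 12.82442126201067
(array([ 0.2145, -0.2094, -0.1348]), np.float64(0.0031), np.float64(144.17))
(array([ 0.2148, -0.2094,  0.0027]), np.float64(0.0031), np.float64(144.17))
```

Request:
{"fn": "jog_arm", "kwargs": {"targets": [0,0,0,0,-1,0,0,0,0,0,0,0,0,0,0,0,0,-0.136,0,0,0,0,-0.136,0,0,0.1,-0.1,-0.136,0.003,0,0.215,-0.209,-0.136,0.003,0,0.215,-0.209,-0.136,0.003,0,0.215,-0.209,-0.136,0.003,0,0.215,-0.209,-0.136,0.003,0]}}

```text
time_s: 15.45
tcp_pos: [459.0, 2.0, 139.4]
tcp_rot: [[-0.81, 0.586, 0.001], [0.586, 0.81, 0.001], [-0.0, 0.001, -1.0]]
wrist_force: [0.2, 0.1, 0.3]
grip_width: 42.6
finger_force: 0.0
```

```bash
python3 -c "
from h import *
nxt('FL',143.6)
p=ctrl.capture('wrist');cv2.imwrite('pics/w5.png',p['frame'][:,:,::-1])"
```

```text
15.45 42.619961718108286 -0.030963390016795374 5.153070099446924
(array([ 0.0003, -0.0023, -0.0014]), np.float64(0.0028), np.float64(144.11))
(array([ 0.0004, -0.0025,  0.1361]), np.float64(0.0028), np.float64(144.11))
```

View pics/w5.png

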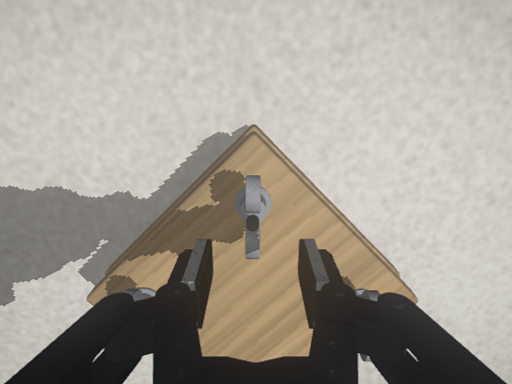

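FL is half-turned and aligned with the tool (wing at column 252). Now the second pass, turning slightly past the stop.

Request:
{"fn": "jog_arm", "kwargs": {"targets": [0,-0.001,0.07,0,0,0,-0.001,0.136,0,-0.5,0,-0.001,0.136,0,-1,0,-0.001,0.136,0,-1,0,-0.001,0.136,0,-1,0,-0.001,0.136,0.055,-1,0,-0.001,0.136,0.11,-1,0,-0.001,0.136,0.165,-1,0,-0.001,0.136,0.22,-1,0,-0.001,0.136,0.272,-1]}}

```text
time_s: 16.75
tcp_pos: [458.5, 2.0, 85.4]
tcp_rot: [[-0.085, 0.996, 0.001], [0.996, 0.085, 0.001], [0.001, 0.001, -1.0]]
wrist_force: [3.5, 1.6, -15.5]
grip_width: 7.7
finger_force: 81.3
```

```bash
python3 -c "
from h import *
nxt('BR',143.8)"
```

```text
16.75 7.741196809137005 1.3558643082628181 -32.97438078336352
(array([-0.2804,  0.3192, -0.1366]), np.float64(-0.2717), np.float64(94.9))
(array([-0.2806,  0.319 ,  0.0009]), np.float64(-0.2717), np.float64(94.9))
```

Request:
{"fn": "jog_arm", "kwargs": {"targets": [0,0,0,0,0,0,0,0,0,0,0,0,0,0,0,0,0,-0.136,0,0,0,0,-0.136,-0.03,0,-0.1,0.11,-0.136,-0.08,0,-0.2,0.22,-0.136,-0.135,0,-0.28,0.318,-0.136,-0.19,0,-0.28,0.318,-0.136,-0.245,0,-0.28,0.318,-0.136,-0.272,0]}}

```text
time_s: 18.0
tcp_pos: [594.4, -99.2, 139.3]
tcp_rot: [[-0.813, 0.582, -0.0], [0.582, 0.813, 0.0], [0.001, 0.0, -1.0]]
wrist_force: [-0.6, 0.2, 0.9]
grip_width: 42.6
finger_force: 0.0
```

```bash
python3 -c "
from h import *
nxt('BR',143.6)
p=ctrl.capture('wrist');cv2.imwrite('pics/w6.png',p['frame'][:,:,::-1])"
```

```text
18.0 42.6011502078164 -0.025860600766996304 27.408802748310702
(array([-0.0013,  0.0017, -0.0018]), np.float64(0.0044), np.float64(144.39))
(array([-0.0014,  0.0017,  0.1357]), np.float64(0.0044), np.float64(144.39))
```

View pics/w6.png

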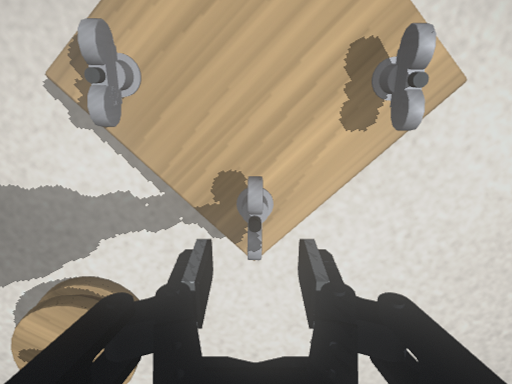

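BR is aligned (column 255), and FR and BL are both half-way.

Request:
{"fn": "jog_arm", "kwargs": {"targets": [-0.001,0.001,0.07,0,0,-0.001,0.001,0.136,0,-0.5,-0.001,0.001,0.136,0,-1,-0.001,0.001,0.136,0,-1,-0.001,0.001,0.136,0,-1,-0.001,0.001,0.136,0.055,-1,-0.001,0.001,0.136,0.11,-1,-0.001,0.001,0.136,0.165,-1,-0.001,0.001,0.136,0.22,-1,-0.001,0.001,0.136,0.274,-1]}}

```text
time_s: 19.3
tcp_pos: [594.9, -97.9, 83.1]
tcp_rot: [[-0.079, 0.997, -0.001], [0.997, 0.079, 0.002], [0.002, -0.001, -1.0]]
wrist_force: [8.4, 17.8, -41.3]
grip_width: 12.1
finger_force: 58.5
```

```bash
python3 -c "
from h import *
nxt('FR',143.5)"
```

```text
19.3 12.093503852673498 -0.09967476662658196 -15.517705450968226
(array([-0.0247, -0.2986, -0.1418]), np.float64(-0.2722), np.float64(94.51))
(array([-0.025 , -0.2985, -0.0043]), np.float64(-0.2722), np.float64(94.51))
```

The grip width (12 mm) and force are off, so I open, rise and look.

Request:
{"fn": "jog_arm", "kwargs": {"targets": [0,0,0,0,0,0,0,0,0,0,0,0,0,0,0,0,0,-0.07,0,0,0,0,-0.136,0,0,0,0,-0.136,0,0,0,0,-0.136,0,0,0,0,-0.136,0,0,0,0,-0.136,0,0,0,0,-0.136,0,0]}}

```text
time_s: 20.55
tcp_pos: [595.0, -98.5, 139.3]
tcp_rot: [[-0.084, 0.996, -0.0], [0.996, 0.084, 0.0], [0.0, -0.0, -1.0]]
wrist_force: [0.2, -0.4, 0.1]
grip_width: 42.6
finger_force: 0.0
```

```bash
python3 -c "
from h import *
nxt('BR',98.8)
p=ctrl.capture('wrist');cv2.imwrite('pics/w7.png',p['frame'][:,:,::-1])"
```

```text
20.55 42.57476440938017 -0.055684600879016236 -13.109777352114653
(array([-0.001 ,  0.0005, -0.0018]), np.float64(-0.0221), np.float64(94.82))
(array([-0.0011,  0.0006,  0.1357]), np.float64(-0.0221), np.float64(94.82))
```

View pics/w7.png

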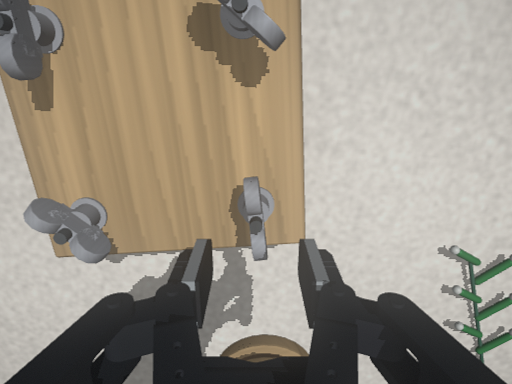

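```bash
python3 -c "
from h import *
p=ctrl.capture('wrist');q=np.load('q.npy')
def back(u,h): return least_squares(lambda a:proj(p,[[a[0],a[1],h]])[0]-u,q[:2],x_scale=100).x
a,b=back(np.array([251,178.]),80),back(np.array([260,259.]),80);d=a-b
print((a+b)/2,np.hypot(*d),np.degrees(np.arctan2(d[1],d[0])))
for h in(98.8,102,106):
  c,s=np.cos(np.radians(h)),np.sin(np.radians(h));m=place(q,NUTS['BR']+(80,))[0]
  print(h,proj(p,[m+[28*c,28*s,0],m-[28*c,28*s,0]]).round(1).tolist())"
```

```text
[ 595.2654105  -100.01938196] 56.007390933937856 100.58129084727543
98.8 [[252.6, 176.2], [258.8, 257.7]]
102 [[250.0, 176.4], [261.2, 257.5]]
106 [[246.7, 176.9], [264.1, 257.0]]
```

BR reads about 88°, close to the stop. I regrip a little higher, aligned with the wing, and press it against the stop.

Request:
{"fn": "jog_arm", "kwargs": {"targets": [-0.001,0,0.06,-0.03,0,-0.001,0,0.13,-0.03,0,-0.001,0,0.13,-0.03,-1,-0.001,0,0.13,-0.03,-1,-0.001,0,0.13,-0.03,-1,-0.001,0,0.13,-0.03,-1,-0.001,0,0.13,-0.01,-1,-0.001,0,0.13,0,-1,-0.001,0,0.13,0.005,-1,-0.001,0,0.13,0.005,-1]}}

```text
time_s: 21.9
tcp_pos: [595.4, -98.9, 88.5]
tcp_rot: [[-0.069, 0.998, 0.001], [0.998, 0.069, -0.0], [-0.0, 0.001, -1.0]]
wrist_force: [-3.3, 0.2, 7.9]
grip_width: 7.4
finger_force: 70.4
```

```bash
python3 -c "
from h import *
nxt('FR',143.4)"
```

```text
21.9 7.364762433473671 1.1275194189326216 -15.825063973443005
(array([-0.0253, -0.2992, -0.129 ]), np.float64(-0.2746), np.float64(93.98))
(array([-0.0253, -0.2994,  0.0085]), np.float64(-0.2746), np.float64(93.98))
```

Request:
{"fn": "jog_arm", "kwargs": {"targets": [0,0,0,0,0,0,0,0,0,0,0,0,0,0,0,0,0,-0.129,0,0,0,0,-0.129,-0.03,0,-0.01,-0.1,-0.129,-0.08,0,-0.02,-0.2,-0.129,-0.135,0,-0.025,-0.299,-0.129,-0.19,0,-0.025,-0.299,-0.129,-0.245,0,-0.025,-0.299,-0.129,-0.275,0]}}

```text
time_s: 23.15
tcp_pos: [476.4, -117.4, 139.3]
tcp_rot: [[-0.805, 0.593, 0.0], [0.593, 0.805, -0.0], [-0.0, 0.0, -1.0]]
wrist_force: [-0.2, -0.2, 0.2]
grip_width: 42.5
finger_force: 0.0
```

```bash
python3 -c "
from h import *
nxt('FR',143.4)"
```

```text
23.15 42.47469417271822 0.0034917742823260198 18.536075506865537
(array([-0.0003,  0.0006, -0.0017]), np.float64(0.0013), np.float64(143.64))
(array([-0.0002,  0.0006,  0.1358]), np.float64(0.0013), np.float64(143.64))
```

Request:
{"fn": "jog_arm", "kwargs": {"targets": [0,0,0.07,0,0,0,0,0.131,0,0,0,0,0.131,0,-1,0,0,0.131,0,-1,0,0,0.131,0,-1,0,0,0.131,0,-1,0,0,0.131,0.055,-1,0,0,0.131,0.11,-1,0,0,0.131,0.165,-1,0,0,0.131,0.22,-1]}}

```text
time_s: 24.4
tcp_pos: [476.8, -117.4, 87.6]
tcp_rot: [[-0.233, 0.972, 0.001], [0.973, 0.233, -0.0], [-0.001, 0.001, -1.0]]
wrist_force: [-1.8, -1.5, 1.2]
grip_width: 7.2
finger_force: 59.1
```

Request:
{"fn": "jog_arm", "kwargs": {"targets": [0,0,0,0.04,-1,0,0,0,0.046,-1,0,0,0,0.046,-1,0,0,0,0.046,-1,0,0,0,0.046,-1,0,0,0,0.046,-1,0,0,0,0.046,-1,0,0,0,0.046,-1,0,0,0,0.046,-1,0,0,0,0.046,-1]}}

```text
time_s: 25.65
tcp_pos: [476.9, -117.4, 87.6]
tcp_rot: [[-0.1, 0.995, 0.001], [0.995, 0.1, -0.0], [-0.001, 0.001, -1.0]]
wrist_force: [-2.0, -3.3, 10.4]
grip_width: 7.3
finger_force: 62.5
```

```bash
python3 -c "
from h import *
nxt('BL',143.8)"
```

```text
25.65 7.263832801045536 0.8889565500788189 -21.77704018213578
(array([ 0.3158,  0.2833, -0.1309]), np.float64(-0.267), np.float64(95.73))
(array([0.3159, 0.2831, 0.0066]), np.float64(-0.267), np.float64(95.73))
```

Request:
{"fn": "jog_arm", "kwargs": {"targets": [0,0,0,0,0,0,0,0,0,0,0,0,0,0,0,0,0,-0.131,0,0,0,0,-0.131,-0.03,0,0.1,0.09,-0.131,-0.08,0,0.2,0.18,-0.131,-0.135,0,0.316,0.283,-0.131,-0.19,0,0.316,0.283,-0.131,-0.245,0,0.316,0.283,-0.131,-0.268,0]}}

```text
time_s: 26.9
tcp_pos: [577.0, 20.2, 138.8]
tcp_rot: [[-0.81, 0.587, -0.0], [0.587, 0.81, 0.0], [0.001, 0.0, -1.0]]
wrist_force: [-0.2, -0.6, -0.5]
grip_width: 42.5
finger_force: 0.0
```

```bash
python3 -c "
from h import *
nxt('BL',144)"
```

```text
26.9 42.54972427807986 -0.02113605994821126 12.756901160547475
(array([-0.0006, -0.0011, -0.003 ]), np.float64(0.0004), np.float64(144.06))
(array([-0.0007, -0.0011,  0.1345]), np.float64(0.0004), np.float64(144.06))
```

Request:
{"fn": "jog_arm", "kwargs": {"targets": [0,0,0.07,0,0,0,0,0.131,0,0,0,0,0.131,0,-1,0,0,0.131,0,-1,0,0,0.131,0,-1,0,0,0.131,0,-1,0,0,0.131,0.055,-1,0,0,0.131,0.11,-1,0,0,0.131,0.165,-1,0,0,0.131,0.22,-1]}}

```text
time_s: 28.15
tcp_pos: [577.3, 19.4, 87.7]
tcp_rot: [[-0.239, 0.971, 0.001], [0.971, 0.239, 0.0], [-0.0, 0.001, -1.0]]
wrist_force: [-0.1, -0.1, -5.4]
grip_width: 7.4
finger_force: 58.4
```

Request:
{"fn": "jog_arm", "kwargs": {"targets": [0,0,0,0.04,-1,0,0,0,0.049,-1,0,0,0,0.049,-1,0,0,0,0.049,-1,0,0,0,0.049,-1,0,0,0,0.049,-1,0,0,0,0.049,-1,0,0,0,0.049,-1,0,0,0,0.049,-1,0,0,0,0.049,-1]}}

```text
time_s: 29.4
tcp_pos: [577.4, 19.5, 87.6]
tcp_rot: [[-0.096, 0.995, 0.001], [0.995, 0.096, 0.0], [-0.0, 0.001, -1.0]]
wrist_force: [0.1, -3.7, 9.0]
grip_width: 7.3
finger_force: 63.5
```

```bash
python3 -c "
from h import *
q=np.load('q.npy')
nxt('BL',98)
print(jog([q[0]+20,q[1],300],98.8))"
```

```text
29.4 7.278425836486195 0.9682906021747002 -28.578871365778788
(array([ 0.0005, -0.001 , -0.1309]), np.float64(-0.0137), np.float64(95.53))
(array([ 0.0005, -0.0011,  0.0066]), np.float64(-0.0137), np.float64(95.53))
(array([-0.1626, -0.0919, -0.531 ]), np.float64(-0.0182), np.float64(95.53))
```

Request:
{"fn": "jog_arm", "kwargs": {"targets": [0,0,0,0,0,0,0,0,0,0,0,0,0,0,0,0,0,-0.14,0,0,0,0,-0.28,0,0,-0.08,-0.05,-0.4,-0.018,0,-0.163,-0.092,-0.531,-0.018,0,-0.163,-0.092,-0.531,-0.018,0,-0.163,-0.092,-0.531,-0.018,0,-0.163,-0.092,-0.531,-0.018,0]}}

```text
time_s: 30.65
tcp_pos: [546.3, -48.0, 298.1]
tcp_rot: [[-0.151, 0.989, -0.002], [0.989, 0.151, 0.001], [0.001, -0.001, -1.0]]
wrist_force: [1.0, 0.6, 0.2]
grip_width: 42.9
finger_force: 0.0
```

```bash
python3 -c "
from h import *
p=ctrl.capture('wrist');q=np.load('q.npy')
cv2.imwrite('pics/w8.png',cv2.resize(p['frame'][:,:,::-1],(800,600),interpolation=2))
h=q[2]+np.pi/2;d=np.array([28*np.cos(h),28*np.sin(h),0])
for k in NUTS:
  m=place(q,NUTS[k]+(80,))[0];print(k,(proj(p,[m+d,m-d])/.64).round().tolist())"
```

```text
FL [[275.0, 109.0], [282.0, 197.0]]
BR [[456.0, 286.0], [454.0, 357.0]]
FR [[289.0, 287.0], [295.0, 357.0]]
BL [[463.0, 108.0], [459.0, 196.0]]
```

View pics/w8.png

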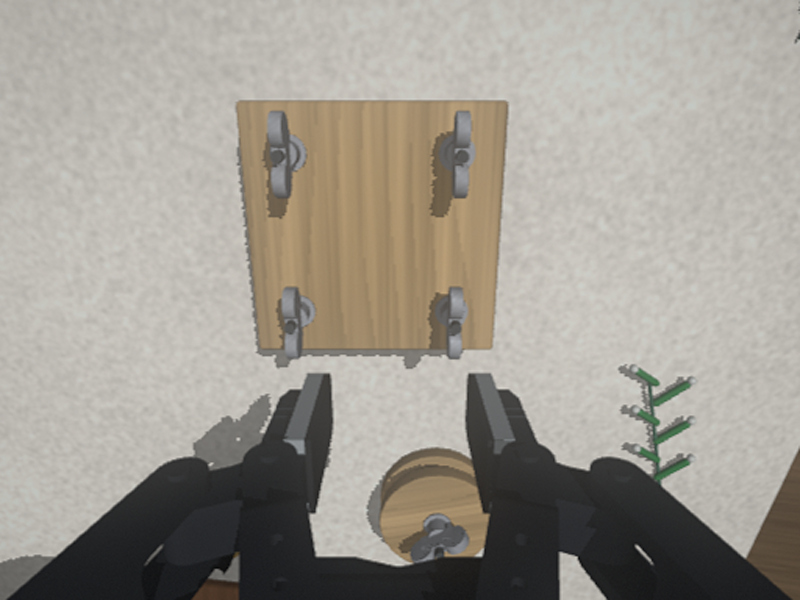

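All four wings match the predicted tight position: FL (278,112)-(282,197), BL (463,112)-(460,197), FR (290,288)-(293,357), BR (456,288)-(455,357). The robot is clear of everything, so I hand in.

```bash
python3 -c "
from plant import ctrl
print(ctrl.finish_job())"
```

```text
the job is handed in; nothing more can be done
None
```

The job is handed in at about 31 s: all four wing nuts were turned half-way and then to the stop in crisscross order (FL, BR, FR, BL), with BR needing a second grip to reach its stop in the second pass, and the robot steered clear of the small press, jar and bottles.

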